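# Load the big whistle head in the spring clamp

### The job

Three black plastic mouthpiece heads stand on the zinc counter. Take the biggest one and load it, upright with its beak up, in the spring clamp so that its window can be filed: push the spring gate back with the head and hold it open while you lower the head behind the low stop bar until it stands on the clamp's base plate, then let go so that the gate holds it against the bar, near the middle of the gate's width.

Things in the scene. Friction and masses are not known exactly. Their poses are not given: they have to be found in the camera images.
- head_mid (a point): Middle (on the axis, 50 mm above the foot) of the biggest black head, loose, upright, about 70 g, 100 mm tall: round body 30 mm in diameter up to 55 mm, then a flat-sided beak 28 mm along x by 18 mm along y; z up to the beak. Grip from above across the 18 mm (closing along y), some 80 mm above the foot. The two other heads are 62 mm tall, 20 mm in diameter; order varies.
- clamp: Fixed spring clamp; origin on the counter under the clamped head's axis, z up. Base plate: top at z 8 mm, 100 mm in x, y -60 to 95. Stop bar: 60 mm in x, y -23 to -15, top at z 24. Gate plate: 60 mm in x, z 9 to 51, face at y +1 when shut, pushed to +y. Spring housing behind: y 55 to 85, top z 48. Bring the head in from -y, its foot above the bar, push the gate, lower.
- gate (a joint): How far the spring gate is pushed back along the clamp's +y, in m: 0 shut (16 mm gap to the stop bar), 0.032 at its end stop; about 0.014 when it holds the 30 mm head, so it must be held farther than that to lower the head. The spring always shuts it: 2.4 N when shut, 4 N at 0.014, 6.2 N at 0.032.
Things that resemble listed ones, but are neither listed nor needed, are in the scene too. Leave any purple look-alike of the clamp alone.

How it is judged:
On the way:
1. the head, still above the stop bar's foot, holds the gate pushed back (value of joint gate above 0.011 m and z of head_mid in the frame of clamp above 0.068 m and y of head_mid in the frame of clamp between -0.01 and 0.022 m and x of head_mid in the frame of clamp between -0.045 and 0.045 m), for 0.1 s.
At the end, for the whole second after the job is handed in: The big head stands in the clamp between bar and gate: middle within 22 mm (clamp's x) and 8 mm (y) of the clamp's origin, 50 to 65 mm above the counter, upright within 10 degrees; the gate rests against it (joint 9 to 19 mm), still (x of head_mid in the frame of clamp between -0.022 and 0.022 m and y of head_mid in the frame of clamp between -0.008 and 0.008 m and z of head_mid in the frame of clamp between 0.05 and 0.065 m and angle between head_mid's own z axis and vertical below 0.17 rad and value of joint gate between 0.009 and 0.019 m and velocity of joint gate below 0.01 m/s); the robot touches nothing.
It also fails if it takes over 40 s, if anything falls off the work surface, if the arm or the gripper's body presses on something with over 40 N, if the wrist force passes 120 N, or if a joint passes its speed limit or range.

### The arm

A 6-joint arm with a two-finger parallel gripper is mounted at the origin on the work surface. World frame = base frame: x ahead of the robot, y to its left, z up, the work surface at z = 0. Lengths are in m, angles in rad, forces in N, time in s.
With the tool pointing down it reaches from about 0.225 to 0.875 m from the base axis. Payload 3.4 kg.
Tool frame: the origin (TCP) lies at the very end of the fingers, on their centre line; the grasp point (between the pads) lies 19 mm behind it (manip.grasp_offset is the distance from the TCP to the grasp point, in m); x points along the fingers, y is the direction in which the jaws open and shut, and the axes are right-handed (so a half turn about x gives the same grasp; the last joint's range is limited). The gripper opens to 85 mm and grips with 20 to 120 N. Pads are 22 mm wide; open, the fingers measure 114 mm over their backs; the gripper's body (76 mm by 85 mm) begins 54 mm behind the grasp point. The pads swing forward as they close: fully open they stand 13 mm farther back than shut.
Start: joints at [-1.38, 0.276, 1.505, -0, 1.361, -0.121], TCP at [0.176, -0.547, 0.2] pointing down, gripper open.
Joint ranges: [-2.89, 2.89], [-0.75, 2.08], [0.22, 2.7], [-1.18, 4.32], [0.11, 2.71], [-2.7, 2.7]. Speed limits (rad/s): [2.57, 2.57, 3.14, 3.14, 3.14, 3.14].

### API

Orientations are given as a unit quaternion [w, x, y, z].
In Python, from rig import manip gives the robot as it stands.
- The arm moves only by the tool step_arm, never from a script. Its argument "increments" is a list of rows, each an object with "grip": the opening, from 0 (shut) to 1 (fully open); "delta_pos": the shift along the world's x, y, z in m, a list of three; "twist": the turn about the world's z in degrees. A call has 1 to 10 rows; each row shifts and turns the commanded pose from where the row before left it; what a row does not reach is not made up. A row lasts 1/12 s, in which the tool goes at most 41.7 mm and 7.16 degrees, less where a joint would pass 70% of its speed; a pose out of reach is approached as far as the arm can. A call with a gripper value outside its range is refused whole. The fingers move at their own pace and stop on an object; "force" is the grip in N (left out, the last holds). Time passes only in rows, so rows that do not move let the fingers close. It gives the time, the measured TCP pose, the force and the opening at its end, in the units of the state.
- manip.get_state(): the state, without advancing time (a new reading comes with each control period).
- manip.get_image(name): name is "side" or "top" or "wrist"; returns a dict with "img" (384x512x3 uint8, red, green, blue), "fx", "fy", "cx", "cy" (pixels), "rvec" (rotation vector, rad) and "tvec" (3), from world to camera coordinates, as OpenCV has them; the wrist camera has in their place "mount" (4x4, takes a point from camera to tool coordinates, whose origin is the TCP and whose axes are the tool frame's). Camera axes: x right, y down, z forward; pixel columns grow to the right and rows downward; lengths in m; the calibration is good to about 2 mm. A picture is of the moment at which its call begins: read the wrist's pose just before it. There is no depth.
- manip.sign_off(): hands the job in, once; it reports no verdict.
The state is a dict: "clock": time; "qpos": joint angles; "qd": joint speeds; "effort": joint torques, N m; "position": TCP position; "ee_rot": TCP orientation; "contact_force": force on the tool from outside, world axes, zero at the start; "moment": the same for the moment, N m; "width": finger opening in m.
Only numpy, scipy, OpenCV 4.12 (cv2) and the standard library are available. Lean on these libraries where they do the work, as an engineer would, in place of code of your own. Each camera call takes 0.05 s, during which the arm holds its last target. There are 200 camera calls.

## Working session

There is one attempt and no reset: what is moved stays moved. The work goes in short steps, Python scripts to look and compute and a tool call to move; the robot and the scene stay as the last step left them, time stands still between calls to the robot, and variables do not carry over. Pictures are saved under pics/ and viewed, about 8 in all and at most 12, crops included, and the job is handed in when it is done.

Besides the shell and the picture viewer there is one more tool, called after "Request:" as name(argument=value, ...), one argument or row to a line, values as JSON. step_arm: Moves the arm, as the interface text tells. Its arguments: {"type":"object","properties":{"increments":{"type":"array"},"force":{"type":"number"}},"required":["increments"]}

```bash
mkdir -p pics; cat > h.py <<'E'
import numpy as np, cv2
from rig import manip
def cam(n):
    d=manip.get_image(n); K=np.array([[d['fx'],0,d['cx']],[0,d['fy'],d['cy']],[0,0,1]])
    return d,K
def ray(d,K,u,v,z):
    R=cv2.Rodrigues(np.array(d['rvec'],float))[0]; t=np.array(d['tvec'],float).ravel()
    c=-R.T@t; r=R.T@np.linalg.inv(K)@np.array([u,v,1.]); return c+r*(z-c[2])/r[2]
def save(n,img): cv2.imwrite('pics/'+n,cv2.cvtColor(img,cv2.COLOR_RGB2BGR))
E
python3 - <<'E'
from h import *
import pickle
D={}
for n in('top','side'):
    d,K=cam(n); D[n]=(d,K); save(n+'0.png',d['img'])
pickle.dump(D,open('d.pkl','wb'))
for n in D: print(n,D[n][1][0,0],D[n][0]['rvec'],D[n][0]['tvec'])
s=manip.get_state();print(s['clock'],s['position'],s['ee_rot'],s['width'])
E
```

```text
top 355.6254062666504 [ 2.13268866 -2.16616445  0.12920398] [0.17074774 0.52327613 0.90582036]
side 377.00422694745953 [ 0.23474919 -2.87049731  1.1093222 ] [ 0.57180659 -0.00662296  1.22898381]
0.1 [ 0.17630054 -0.54677222  0.19962748] [-0.10920119 -0.69852295 -0.11035725  0.69854282] 0.08552306381918325
```

View pics/top0.png

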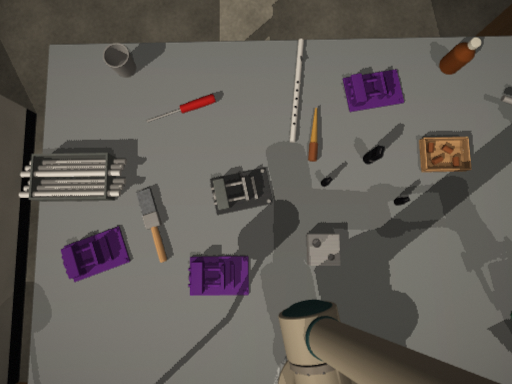

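View pics/side0.png

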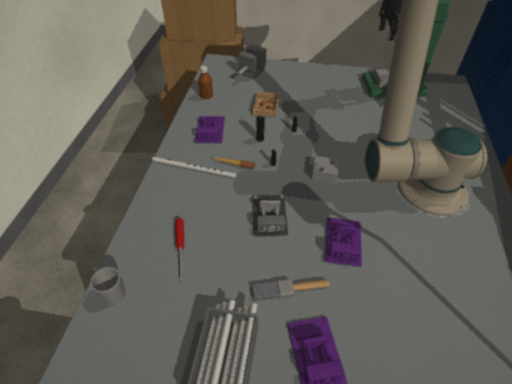

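Top view: the black heads are at (374,155), (326,181) and (402,200). The one at (374,155) is clearly the longest; in the side view it is at (260,128). The grey clamp is at (240,190); the purple ones are look-alikes. I'll confirm with an enlarged crop.

```bash
python3 - <<'E'
from h import *
import pickle
D=pickle.load(open('d.pkl','rb'))
b=lambda i:(255*(i/255.)**.6).astype(np.uint8)
t=b(D['top'][0]['img']); s=b(D['side'][0]['img'])
A=cv2.resize(t[160:222,205:275],None,fx=6,fy=6,interpolation=cv2.INTER_CUBIC)[:372,:420]
B=cv2.resize(t[135:210,315:415],None,fx=3.8,fy=3.8,interpolation=cv2.INTER_CUBIC)
C=cv2.resize(s[185:245,245:300],None,fx=5,fy=5,interpolation=cv2.INTER_CUBIC)
E_=cv2.resize(s[105:175,245:310],None,fx=4,fy=4,interpolation=cv2.INTER_CUBIC)
o=np.zeros((600,800,3),np.uint8)
for im,x,y in((A,0,0),(B,420,0),(C,420,300),(E_,0,372)):
    h=min(im.shape[0],600-y);w=min(im.shape[1],800-x);o[y:y+h,x:x+w]=im[:h,:w]
save('crop1.png',o)
E
```

```text
(no output)
```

View pics/crop1.png

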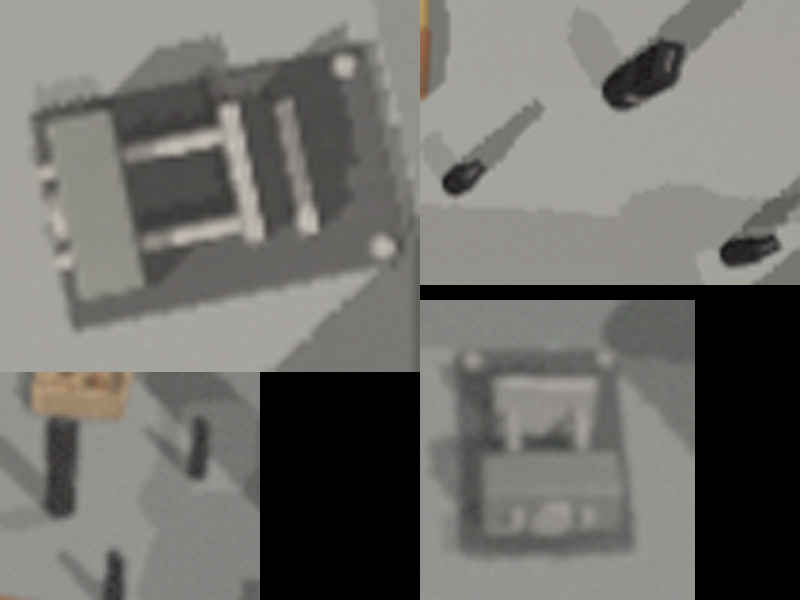

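The crop confirms it: the head at top (374,155) is much taller and wider than the other two. The grey clamp has its housing on the left, the gate at about (245,189) and the bar at about (254,188). Next I'll compute positions.

```bash
cat >> h.py <<'E'
def proj(d,K,P): return cv2.projectPoints(np.array(P,float),np.array(d['rvec'],float),np.array(d['tvec'],float),K,None)[0][:,0]
E
python3 - <<'E'
from h import *
import pickle
from scipy.optimize import least_squares
D=pickle.load(open('d.pkl','rb')); d,K=D['top']
c=lambda x,y:(x/6+205-.4,y/6+160-.4)
px=[c(370,45),c(405,260),c(75,325),c(35,115),c(287,100),c(308,232)]
for p,z in zip(px,[.008]*4+[.024]*2): print(np.round(p,1),np.round(ray(d,K,*p,z),3))
# which image side is +x of clamp: y axis to the left in image; decide by right-handedness from world coords
g=lambda p:ray(d,K,*p,.008)[:2]
yv=(g(px[2])+g(px[3])-g(px[0])-g(px[1])); th0=np.arctan2(-yv[0],yv[1])
R=lambda a:np.array([[np.cos(a),-np.sin(a)],[np.sin(a),np.cos(a)]])
m=[R(th0).T@(g(px[0])-g(px[1]))][0][0]; s=1 if m>0 else -1
M=np.array([[s*50,-60,8],[-s*50,-60,8],[-s*50,95,8],[s*50,95,8],[s*30,-19,24],[-s*30,-19,24]])/1e3
def W(q): return np.c_[M[:,:2]@R(q[2]).T+q[:2],M[:,2]]
f=lambda q:(proj(d,K,W(q))-px).ravel()
r=least_squares(f,[.5,0,th0],loss='soft_l1'); print('clamp',r.x,np.degrees(r.x[2]),np.round(f(r.x).reshape(-1,2),1).tolist())
for n,(x0,y0,x1,y1) in(('top',(355,135,395,172)),('side',(250,110,270,150))):
    d,K=D[n]; im=d['img'][y0:y1,x0:x1].astype(int); k=(im.max(2)<45).astype(np.uint8)
    _,L,S,_=cv2.connectedComponentsWithStats(k); i=1+S[1:,4].argmax(); v,u=np.nonzero(L==i)
    rect=cv2.minAreaRect(np.c_[u+x0,v+y0].astype(np.float32)); print(n,S[i],rect)
    print('centre at z.05',ray(d,K,*rect[0],.05))
E
```

```text
[266.3 167.1] [0.573 0.124 0.008]
[272.1 202.9] [0.475 0.11  0.008]
[217.1 213.8] [0.448 0.259 0.008]
[210.4 178.8] [0.543 0.277 0.008]
[252.4 176.3] [0.546 0.162 0.024]
[255.9 198.3] [0.487 0.153 0.024]
clamp [0.51292048 0.1754495  0.17712327] 10.148415645045594 [[-0.5, 0.1], [0.9, 0.1], [-0.5, 0.3], [-0.4, -0.7], [-0.0, 0.1], [0.8, -0.1]]
top [  8  10  22  19 230] ((373.9529113769531, 154.2117462158203), (11.197689056396484, 24.696271896362305), 57.528804779052734)
centre at z.05 [ 0.59521325 -0.15764783  0.05      ]
side [  6   7   8  24 157] ((259.5, 128.5), (23.0, 7.0), 90.0)
centre at z.05 [ 0.59163544 -0.1557098   0.05      ]
```

Request:
step_arm(
  increments=[
    {"grip": 1, "delta_pos": [0.022, 0.022, 0.005], "twist": 0},
    {"grip": 1, "delta_pos": [0.022, 0.022, 0.005], "twist": 0},
    {"grip": 1, "delta_pos": [0.022, 0.022, 0.005], "twist": 0},
    {"grip": 1, "delta_pos": [0.022, 0.022, 0.005], "twist": 0},
    {"grip": 1, "delta_pos": [0.022, 0.022, 0.005], "twist": 0},
    {"grip": 1, "delta_pos": [0.022, 0.022, 0.005], "twist": 0},
    {"grip": 1, "delta_pos": [0.022, 0.022, 0.005], "twist": 0},
    {"grip": 1, "delta_pos": [0.022, 0.022, 0.005], "twist": 0},
    {"grip": 1, "delta_pos": [0.022, 0.022, 0.005], "twist": 0},
    {"grip": 1, "delta_pos": [0.022, 0.022, 0.005], "twist": 0},
  ],
)

```text
clock: 0.93
position: [0.3971, -0.3258, 0.2503]
ee_rot: [-0.11, -0.698, -0.11, 0.699]
contact_force: [0.8, -0.8, -0.3]
width: 0.0854
```

```bash
cat >> h.py <<'E'
from scipy.spatial.transform import Rotation as Ro
def wcam():
    s=manip.get_state(); d=manip.get_image('wrist'); K=np.array([[d['fx'],0,d['cx']],[0,d['fy'],d['cy']],[0,0,1]])
    q=np.array(s['ee_rot']); T=np.eye(4); T[:3,:3]=Ro.from_quat(q[[1,2,3,0]]).as_matrix(); T[:3,3]=s['position']
    C=np.linalg.inv(T@np.array(d['mount'])); d['rvec']=cv2.Rodrigues(C[:3,:3])[0]; d['tvec']=C[:3,3]
    return s,d,K,T
E
python3 - <<'E'
from h import *
s,d,K,T=wcam(); print(s['clock'],s['position']); print(T.round(3)); print(np.round(d['mount'],3)); print(proj(d,K,[[.594,-.157,.1],[.594,-.157,0]]))
print('cam pos',ray(d,K,256,192,0), (T@np.array(d['mount']))[:3,3])
E
```

```text
0.9333 [ 0.39705785 -0.32584272  0.25033017]
[[-0.     0.307 -0.952  0.397]
 [ 0.    -0.952 -0.307 -0.326]
 [-1.    -0.001  0.     0.25 ]
 [ 0.     0.     0.     1.   ]]
[[ 0.001 -0.321  0.947 -0.173]
 [ 1.    -0.    -0.001  0.001]
 [ 0.     0.947  0.321 -0.083]
 [ 0.     0.     0.     1.   ]]
[[ 136.93703835 -117.05936732]
 [ 169.92001828  -63.13427042]]
cam pos [ 3.31775823e-01 -3.42912798e-01  5.55111512e-17] [ 0.47606587 -0.30114802  0.42332407]
```

Request:
step_arm(
  increments=[
    {"grip": 1, "delta_pos": [0.022, 0.019, 0], "twist": 0},
    {"grip": 1, "delta_pos": [0.022, 0.019, 0], "twist": 0},
    {"grip": 1, "delta_pos": [0.022, 0.019, 0], "twist": 0},
    {"grip": 1, "delta_pos": [0.022, 0.019, 0], "twist": 0},
    {"grip": 1, "delta_pos": [0.022, 0.019, 0], "twist": 0},
    {"grip": 1, "delta_pos": [0.022, 0.019, 0], "twist": 0},
    {"grip": 1, "delta_pos": [0.022, 0.019, 0], "twist": 0},
    {"grip": 1, "delta_pos": [0.022, 0.019, 0], "twist": 0},
    {"grip": 1, "delta_pos": [0.02, 0.017, 0], "twist": 0},
    {"grip": 1, "delta_pos": [0, 0, 0], "twist": 0},
  ],
)

```text
clock: 1.82
position: [0.5956, -0.1549, 0.2492]
ee_rot: [0.11, 0.699, 0.112, -0.698]
contact_force: [-0.2, -0.3, -0.0]
width: 0.0854
```

```bash
python3 - <<'E'
from h import *
import pickle
s,d,K,T=wcam(); print(s['position']); print(T.round(3)); print(proj(d,K,[[.594,-.157,.1],[.594,-.157,0]]))
pickle.dump((d,K,T),open('w.pkl','wb'))
save('w1.png',(255*(d['img']/255.)**.6).astype(np.uint8))
E
```

```text
[ 0.59560186 -0.1548961   0.24923963]
[[ 0.001  0.311 -0.951  0.596]
 [ 0.003 -0.951 -0.311 -0.155]
 [-1.    -0.002 -0.002  0.249]
 [ 0.     0.     0.     1.   ]]
[[260.05537195 166.56484212]
 [259.965195   148.14520118]]
```

View pics/w1.png

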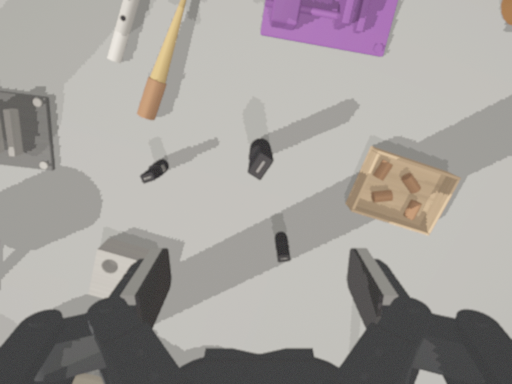

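The wrist view shows the big head at (260,158), its beak top near (260,167) and rotated; small heads at (155,171) and (283,247). I'll enlarge it to get the beak yaw.

```bash
python3 - <<'E'
from h import *
import pickle
d,K,T=pickle.load(open('w.pkl','rb'))
im=d['img'][130:190,230:290]; save('w1c.png',cv2.resize((255*(im/255.)**.45).astype(np.uint8),None,fx=10,fy=10,interpolation=cv2.INTER_CUBIC))
E
```

```text
(no output)
```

View pics/w1c.png

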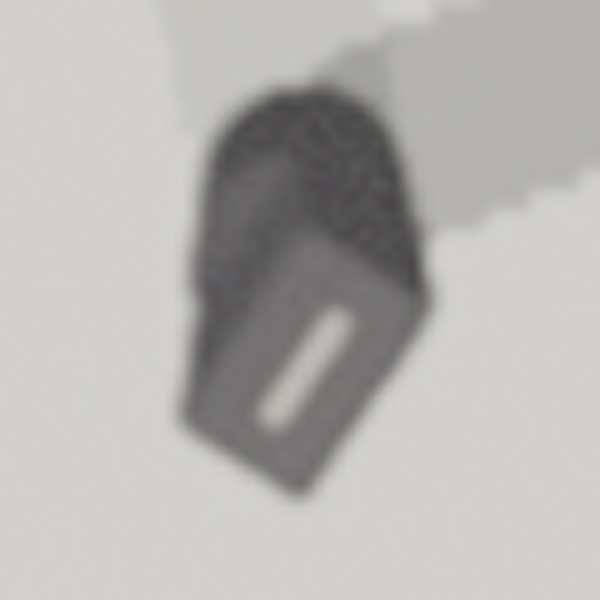

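The top face corners in the crop are (315,230), (430,300), (300,495) and (185,420), with the slot along the long axis.

```bash
python3 - <<'E'
from h import *
import pickle
d,K,T=pickle.load(open('w.pkl','rb'))
P=[ray(d,K,229.55+x/10,129.55+y/10,.1)[:2] for x,y in[(315,230),(430,300),(300,495),(185,420),(345,312),(270,425)]]
P=np.array(P); print(P.round(4)); print('centre',P[:4].mean(0),P[4:].mean(0))
a=lambda v:np.degrees(np.arctan2(v[1],v[0]))%180
print('long',a(P[2]-P[1]),a(P[3]-P[0]),a(P[5]-P[4]),'short',a(P[1]-P[0]),'len',np.linalg.norm(P[2]-P[1]),np.linalg.norm(P[1]-P[0]))
print('jaw',a(T[:2,1]),a(T[:2,2])); print(manip.get_state()['qpos'])
E
```

```text
[[ 0.6089 -0.1532]
 [ 0.6055 -0.1673]
 [ 0.5805 -0.1608]
 [ 0.5847 -0.1464]
 [ 0.6014 -0.1591]
 [ 0.587  -0.1553]]
centre [ 0.59488387 -0.15693561] [ 0.59421171 -0.15718142]
long 165.5963374148035 164.2322229746925 165.38918998925053 short 76.39876902794173 len 0.02576610197905036 0.014423619867149602
jaw 108.09817564931586 18.09790671663788
[-3.71602538e-01  3.14678479e-01  1.32901624e+00  4.05965718e-04
  1.49925591e+00  8.84116570e-01]
```

Request:
step_arm(
  increments=[
    {"grip": 1, "delta_pos": [0, 0, -0.01], "twist": -6.6},
    {"grip": 1, "delta_pos": [0, 0, -0.02], "twist": -6.6},
    {"grip": 1, "delta_pos": [0, 0, -0.02], "twist": -6.6},
    {"grip": 1, "delta_pos": [0, 0, -0.02], "twist": -6.6},
    {"grip": 1, "delta_pos": [0, 0, -0.02], "twist": -6.5},
    {"grip": 1, "delta_pos": [0, 0, 0], "twist": 0},
    {"grip": 1, "delta_pos": [0, 0, 0], "twist": 0},
  ],
)

```text
clock: 2.45
position: [0.5909, -0.1588, 0.1595]
ee_rot: [0.092, -0.7, 0.092, 0.702]
contact_force: [-0.6, -0.0, 0.6]
width: 0.0853
```

```bash
python3 - <<'E'
from h import *
s,d,K,T=wcam(); print(s['position'],np.degrees(np.arctan2(T[1,1],T[0,1]))%180)
p=proj(d,K,[[.5945,-.157,.1]])[0]; print(p)
u,v=p.astype(int); save('w2.png',(255*(d['img']/255.)**.5).astype(np.uint8))
E
```

```text
[ 0.59089412 -0.15878412  0.15952144] 75.08020167895454
[254.99215508 188.84518363]
```

View pics/w2.png

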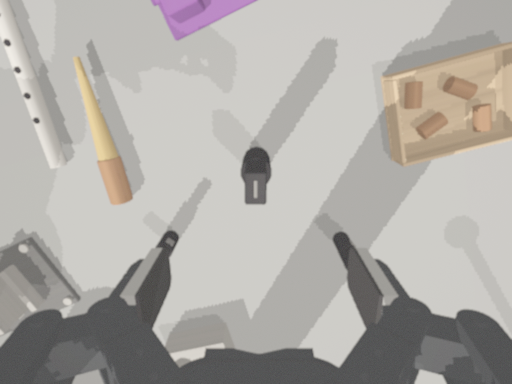

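The beak is aligned with the jaws, and the slot at (256,189) is as predicted. The small heads at (170,240) and (343,243) look close to the fingers in this view, so I'll check clearance.

```bash
python3 - <<'E'
from h import *
import pickle
D=pickle.load(open('d.pkl','rb')); d,K=D['top']
s=manip.get_state(); q=np.array(s['ee_rot']); R=Ro.from_quat(q[[1,2,3,0]]).as_matrix()
for p in((326,182),(402,200)):
    P=ray(d,K,*p,.03); print(P, 'tool y,z from head', R.T@(P-[.5945,-.157,.03]))
E
```

```text
[ 0.52643528 -0.0331973   0.03      ] tool y,z from head [-3.35235579e-05 -1.02098758e-01  9.76512007e-02]
[ 0.47541962 -0.23069875  0.03      ] tool y,z from head [4.71772600e-05 1.01879090e-01 9.60848131e-02]
```

Request:
step_arm(
  increments=[
    {"grip": 1, "delta_pos": [0.0036, 0.0018, -0.015], "twist": 0},
    {"grip": 1, "delta_pos": [0, 0, -0.02], "twist": 0},
    {"grip": 1, "delta_pos": [0, 0, -0.02], "twist": 0},
    {"grip": 1, "delta_pos": [0, 0, -0.02], "twist": 0},
    {"grip": 1, "delta_pos": [0, 0, -0.015], "twist": 0},
    {"grip": 1, "delta_pos": [0, 0, -0.0085], "twist": 0},
    {"grip": 1, "delta_pos": [0, 0, 0], "twist": 0},
    {"grip": 0.6, "delta_pos": [0, 0, 0], "twist": 0},
    {"grip": 0.4, "delta_pos": [0, 0, 0], "twist": 0},
    {"grip": 0.3, "delta_pos": [0, 0, 0], "twist": 0},
  ],
  force=60,
)

```text
clock: 3.33
position: [0.5972, -0.157, 0.0636]
ee_rot: [-0.092, 0.702, -0.093, -0.7]
contact_force: [0.2, -0.1, -0.4]
width: 0.0515
```

Request:
step_arm(
  increments=[
    {"grip": 0.2, "delta_pos": [0, 0, 0], "twist": 0},
    {"grip": 0.1, "delta_pos": [0, 0, 0], "twist": 0},
    {"grip": 0, "delta_pos": [0, 0, 0], "twist": 0},
    {"grip": 0, "delta_pos": [0, 0, 0], "twist": 0},
    {"grip": 0, "delta_pos": [0, 0, 0], "twist": 0},
    {"grip": 0, "delta_pos": [0, 0, 0], "twist": 0},
  ],
  force=60,
)

```text
clock: 3.83
position: [0.5967, -0.1569, 0.0627]
ee_rot: [-0.092, 0.702, -0.093, -0.7]
contact_force: [0.1, -1.6, 5.2]
width: 0.0155
```

Request:
step_arm(
  increments=[
    {"grip": 0, "delta_pos": [0, 0, 0.02], "twist": 0},
    {"grip": 0, "delta_pos": [0, 0, 0.025], "twist": 0},
    {"grip": 0, "delta_pos": [0, 0, 0.03], "twist": 0},
    {"grip": 0, "delta_pos": [0, 0.01, 0.025], "twist": 4},
    {"grip": 0, "delta_pos": [-0.007, 0.024, 0], "twist": 5},
    {"grip": 0, "delta_pos": [-0.008, 0.03, 0], "twist": 5},
    {"grip": 0, "delta_pos": [-0.008, 0.03, 0], "twist": 5},
    {"grip": 0, "delta_pos": [-0.008, 0.03, 0], "twist": 5},
    {"grip": 0, "delta_pos": [-0.008, 0.03, 0], "twist": 1},
    {"grip": 0, "delta_pos": [-0.008, 0.03, 0], "twist": 0},
  ],
)

```text
clock: 4.67
position: [0.5478, 0.0289, 0.1612]
ee_rot: [-0.061, -0.704, -0.062, 0.705]
contact_force: [0.4, 1.0, -0.4]
width: 0.0158
```

Request:
step_arm(
  increments=[
    {"grip": 0, "delta_pos": [-0.008, 0.03, 0], "twist": 0},
    {"grip": 0, "delta_pos": [-0.008, 0.03, 0], "twist": 0},
    {"grip": 0, "delta_pos": [-0.008, 0.02, 0], "twist": 0},
    {"grip": 0, "delta_pos": [-0.004, 0.01, 0], "twist": 0},
    {"grip": 0, "delta_pos": [0, 0, 0], "twist": 0},
    {"grip": 0, "delta_pos": [0, 0, 0], "twist": 0},
  ],
)

```text
clock: 5.17
position: [0.521, 0.1171, 0.1616]
ee_rot: [-0.062, -0.704, -0.061, 0.705]
contact_force: [0.5, 0.1, -1.2]
width: 0.0158
```

```bash
python3 - <<'E'
from h import *
import pickle
s,d,K,T=wcam(); print(s['position'],np.degrees(np.arctan2(T[1,1],T[0,1]))%180,s['width'],s['contact_force'])
c,cw=np.array([.513,.1755]),np.radians(10.15); R=np.array([[np.cos(cw),-np.sin(cw)],[np.sin(cw),np.cos(cw)]])
print(R.T@(np.array(s['position'][:2])-c))
pickle.dump((d,K,T),open('w3.pkl','wb'))
d2,K2=cam('side'); d3,K3=cam('top'); pickle.dump({'side':(d2,K2),'top':(d3,K3)},open('d3.pkl','wb'))
g=lambda i:(255*(i/255.)**.5).astype(np.uint8)
o=np.zeros((600,800,3),np.uint8); o[:300,:400]=cv2.resize(g(d['img']),(400,300)); 
o[:300,400:]=cv2.resize(g(d3['img'])[140:230,200:320],(400,300),interpolation=cv2.INTER_CUBIC)
o[300:,:400]=cv2.resize(g(d2['img'])[140:260,220:380],(400,300),interpolation=cv2.INTER_CUBIC)
save('w3.png',o)
E
```

```text
[0.52095363 0.11712404 0.16164937] 100.03306580489242 0.015833361230234773 [ 0.52401945  0.09707686 -1.17538155]
[-0.0024582  -0.05886399]
```

View pics/w3.png

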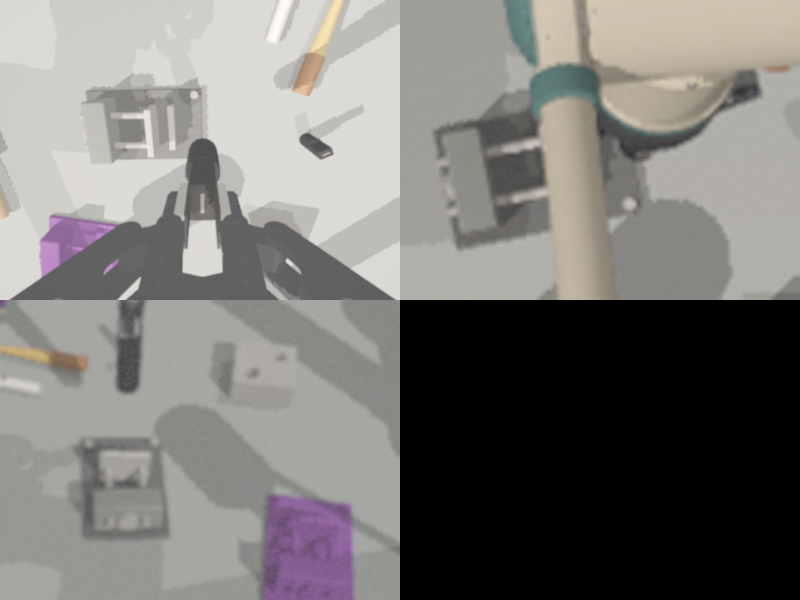

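The head is held upright with no tilt seen; in the wrist inset the clamp spans (85–207, 87–162). I'll check the clamp estimate by projecting it into the wrist view.

```bash
python3 - <<'E'
from h import *
import pickle
d,K,T=pickle.load(open('w3.pkl','rb'))
cw=np.radians(10.15); R=np.array([[np.cos(cw),-np.sin(cw)],[np.sin(cw),np.cos(cw)]])
M=np.array([[50,-60,8],[-50,-60,8],[-50,95,8],[50,95,8],[30,-15,24],[30,-23,24],[-30,-23,24],[-30,-15,24],[30,1,51],[-30,1,51]])/1e3
P=proj(d,K,np.c_[M[:,:2]@R.T+[.513,.1755],M[:,2]]); print(P.round(1).tolist())
x0,y0=95,95; im=cv2.resize((255*(d['img']/255.)**.6).astype(np.uint8)[y0:y0+120,x0:x0+190],None,fx=4.2,fy=4.2,interpolation=cv2.INTER_CUBIC)
for u,v in P: cv2.circle(im,(int((u-x0+.5)*4.2),int((v-y0+.5)*4.2)),3,(255,0,0),-1)
save('w3c.png',im)
E
```

```text
[[259.2, 113.8], [259.3, 204.0], [122.7, 204.4], [108.7, 114.2], [214.3, 135.9], [222.3, 135.8], [224.6, 192.2], [217.1, 192.3], [193.0, 140.7], [197.3, 201.5]]
```

View pics/w3c.png

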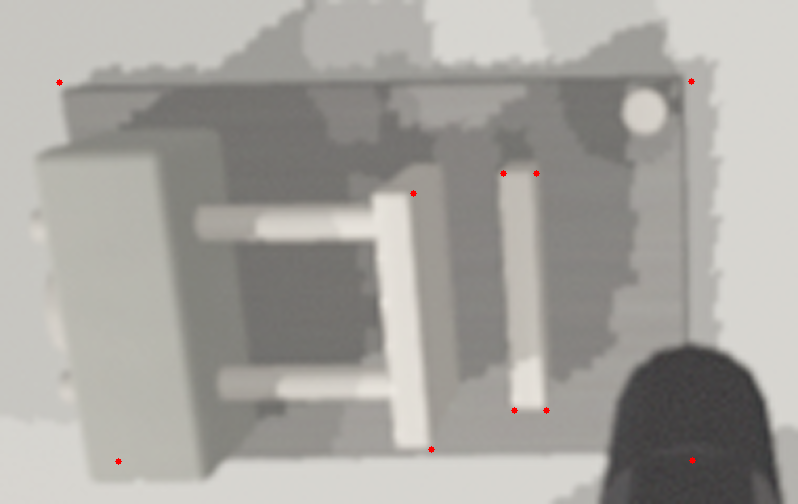

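The overlay agrees with the clamp to 1–2 mm (yaw within about 1°). Next: lower in front of the bar until the foot is about 30 mm up, then push the gate.

Request:
step_arm(
  increments=[
    {"grip": 0, "delta_pos": [0.004, 0, -0.015], "twist": 0},
    {"grip": 0, "delta_pos": [0, 0, -0.02], "twist": 0},
    {"grip": 0, "delta_pos": [0, 0, -0.018], "twist": 0},
    {"grip": 0, "delta_pos": [0, 0, -0.01], "twist": 0},
    {"grip": 0, "delta_pos": [0, 0, -0.005], "twist": 0},
    {"grip": 0, "delta_pos": [0, 0, 0], "twist": 0},
    {"grip": 0, "delta_pos": [-0.0018, 0.01, 0], "twist": 0},
    {"grip": 0, "delta_pos": [-0.0018, 0.01, 0], "twist": 0},
    {"grip": 0, "delta_pos": [-0.0018, 0.01, 0], "twist": 0},
    {"grip": 0, "delta_pos": [0, 0, 0], "twist": 0},
  ],
  force=80,
)

```text
clock: 6.15
position: [0.5196, 0.15, 0.0948]
ee_rot: [0.062, 0.705, 0.063, -0.704]
contact_force: [0.3, 0.5, -0.8]
width: 0.0147
```

Request:
step_arm(
  increments=[
    {"grip": 0, "delta_pos": [-0.0018, 0.01, 0], "twist": 0},
    {"grip": 0, "delta_pos": [-0.0014, 0.008, 0], "twist": 0},
    {"grip": 0, "delta_pos": [-0.0014, 0.008, 0], "twist": 0},
    {"grip": 0, "delta_pos": [-0.0014, 0.008, 0], "twist": 0},
    {"grip": 0, "delta_pos": [0, 0, 0], "twist": 0},
    {"grip": 0, "delta_pos": [0, 0, 0], "twist": 0},
  ],
)

```text
clock: 6.65
position: [0.5138, 0.1812, 0.0941]
ee_rot: [0.063, 0.705, 0.061, -0.704]
contact_force: [0.7, -4.6, 1.6]
width: 0.0148
```

```bash
cat >> h.py <<'E'
def cl(s,z0=.0627):
    c,cw=np.array([.513,.1755]),np.radians(10.15); R=np.array([[np.cos(cw),-np.sin(cw)],[np.sin(cw),np.cos(cw)]])
    print('clamp xy',R.T@(np.array(s['position'][:2])-c),'foot z',s['position'][2]-z0,'F clamp',R.T@np.array(s['contact_force'][:2]),s['contact_force'][2],s['width'])
E
python3 -c "
from h import *
cl(manip.get_state())"
```

```text
clamp xy [0.00178632 0.0054617 ] foot z 0.03144873166859166 F clamp [-0.09259595 -4.63901249] 1.5772102481505719 0.0147921643186812
```

The 4.6 N force puts the gate at about 19 mm, which agrees with y = +5 mm. I'll push a little farther, then lower.

Request:
step_arm(
  increments=[
    {"grip": 0, "delta_pos": [-0.0005, 0.003, 0], "twist": 0},
    {"grip": 0, "delta_pos": [0, 0, 0], "twist": 0},
    {"grip": 0, "delta_pos": [0, 0, 0], "twist": 0},
    {"grip": 0, "delta_pos": [0, 0, -0.006], "twist": 0},
    {"grip": 0, "delta_pos": [0, 0, -0.006], "twist": 0},
    {"grip": 0, "delta_pos": [0, 0, -0.005], "twist": 0},
    {"grip": 0, "delta_pos": [0, 0, -0.003], "twist": 0},
    {"grip": 0, "delta_pos": [0, 0, 0], "twist": 0},
    {"grip": 0, "delta_pos": [0, 0, 0], "twist": 0},
  ],
)

```text
clock: 7.4
position: [0.5123, 0.1842, 0.0728]
ee_rot: [-0.062, -0.704, -0.061, 0.705]
contact_force: [1.2, -4.3, -3.3]
width: 0.0149
```

```bash
python3 -c "
from h import *
cl(manip.get_state())
s,d,K,T=wcam(); d2,K2=cam('side')
g=lambda i:(255*(i/255.)**.5).astype(np.uint8)
o=np.zeros((450,800,3),np.uint8)
o[:,:400]=cv2.resize(g(d['img'])[60:330,150:390],(400,450),interpolation=cv2.INTER_CUBIC); o[:,400:]=cv2.resize(g(d2['img'])[150:240,230:310],(400,450),interpolation=cv2.INTER_CUBIC)
save('w4.png',o)"
```

```text
clamp xy [0.00087514 0.00871801] foot z 0.010083070590670637 F clamp [ 0.45780607 -4.43855486] -3.2895429373238834 0.014876128460553494
```

View pics/w4.png

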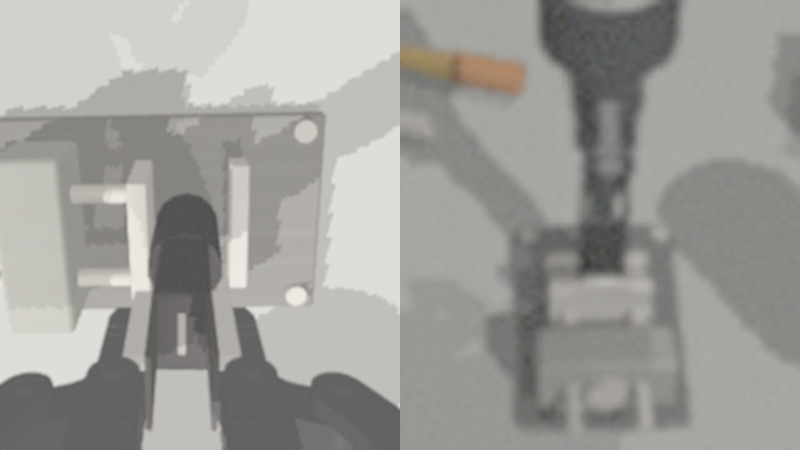

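The wrist view shows the head between gate and bar, with a gap to the bar. The foot is about 2 mm above the plate, so I'll lower it to contact and ease back toward the bar.

Request:
step_arm(
  increments=[
    {"grip": 0, "delta_pos": [0, 0, -0.0012], "twist": 0},
    {"grip": 0, "delta_pos": [0, 0, -0.0008], "twist": 0},
    {"grip": 0, "delta_pos": [0, 0, 0], "twist": 0},
    {"grip": 0, "delta_pos": [0, 0, 0], "twist": 0},
  ],
)

```text
clock: 7.83
position: [0.5131, 0.1845, 0.0722]
ee_rot: [0.061, 0.704, 0.061, -0.704]
contact_force: [0.9, -5.2, 1.1]
width: 0.0147
```

Request:
step_arm(
  increments=[
    {"grip": 0, "delta_pos": [0.0004, -0.0025, 0], "twist": 0},
    {"grip": 0, "delta_pos": [0.0004, -0.0025, 0], "twist": 0},
    {"grip": 0, "delta_pos": [0, 0, 0], "twist": 0},
    {"grip": 0, "delta_pos": [0, 0, 0], "twist": 0},
  ],
)

```text
clock: 8.17
position: [0.5141, 0.1794, 0.0721]
ee_rot: [0.061, 0.705, 0.061, -0.704]
contact_force: [0.4, -3.8, 1.8]
width: 0.0149
```

```bash
python3 -c "
from h import *
cl(manip.get_state())"
```

```text
clamp xy [0.00172152 0.00364925] foot z 0.009418509590689433 F clamp [-0.24959893 -3.78795198] 1.8250024416815938 0.014870932600219195
```

Request:
step_arm(
  increments=[
    {"grip": 0, "delta_pos": [0.0004, -0.002, -0.001], "twist": 0},
    {"grip": 0, "delta_pos": [0, 0, -0.001], "twist": 0},
    {"grip": 0, "delta_pos": [0, 0, 0], "twist": 0},
    {"grip": 0, "delta_pos": [0, 0, 0], "twist": 0},
  ],
)

```text
clock: 8.5
position: [0.5149, 0.1779, 0.0709]
ee_rot: [0.061, 0.705, 0.062, -0.704]
contact_force: [-0.7, -4.1, 7.0]
width: 0.0148
```

```bash
python3 -c "
from h import *
cl(manip.get_state())"
```

```text
clamp xy [0.00227742 0.00205637] foot z 0.008198196643861719 F clamp [-1.40030795 -3.89071005] 7.026138619210913 0.014839829744139842
```

The head stands on the plate (7 N, foot at 8.2 mm). Release and retreat.

Request:
step_arm(
  increments=[
    {"grip": 0.2, "delta_pos": [0, 0, 0], "twist": 0},
    {"grip": 0.3, "delta_pos": [0, 0, 0], "twist": 0},
    {"grip": 0.45, "delta_pos": [0, 0, 0], "twist": 0},
    {"grip": 0.6, "delta_pos": [0, 0, 0], "twist": 0},
    {"grip": 0.6, "delta_pos": [0, 0, 0], "twist": 0},
    {"grip": 0.6, "delta_pos": [0, 0, 0], "twist": 0},
    {"grip": 0.6, "delta_pos": [0, 0, 0], "twist": 0},
  ],
)

```text
clock: 9.08
position: [0.5142, 0.1777, 0.0697]
ee_rot: [-0.061, -0.704, -0.061, 0.705]
contact_force: [0.2, 0.6, 0.5]
width: 0.0515
```

Request:
step_arm(
  increments=[
    {"grip": 0.6, "delta_pos": [0, 0, 0.01], "twist": 0},
    {"grip": 0.6, "delta_pos": [0, 0, 0.02], "twist": 0},
    {"grip": 0.6, "delta_pos": [0, 0, 0.025], "twist": 0},
    {"grip": 0.6, "delta_pos": [0, 0, 0.025], "twist": 0},
    {"grip": 0.6, "delta_pos": [0, 0, 0.025], "twist": 0},
    {"grip": 0.6, "delta_pos": [0, 0, 0.02], "twist": 0},
    {"grip": 0.6, "delta_pos": [0, 0, 0.02], "twist": 0},
    {"grip": 0.6, "delta_pos": [0, 0, 0], "twist": 0},
    {"grip": 0.6, "delta_pos": [0, 0, 0], "twist": 0},
  ],
)

```text
clock: 9.83
position: [0.515, 0.1777, 0.2165]
ee_rot: [0.061, 0.706, 0.062, -0.703]
contact_force: [-0.1, -0.3, -0.7]
width: 0.0514
```

```bash
python3 -c "
from h import *
s,d,K,T=wcam(); d2,K2=cam('side'); print(s['clock'],s['position'])
cw=np.radians(10.15); R=np.array([[np.cos(cw),-np.sin(cw)],[np.sin(cw),np.cos(cw)]])
f=lambda x,y,z:[*(R@[x,y]+[.513,.1755]),z]
P=[f(0,0,.108),f(0,0,.008),f(30,15,.051) if 0 else f(.03,.015,.051),f(-.03,.015,.051)]
p=proj(d,K,P); p2=proj(d2,K2,P); print(p.round(0).tolist(),p2.round(0).tolist())
g=lambda i:(255*(i/255.)**.5).astype(np.uint8)
o=np.zeros((450,800,3),np.uint8)
o[:,:400]=cv2.resize(g(d['img'])[60:330,150:390],(400,450),interpolation=cv2.INTER_CUBIC); o[:,400:]=cv2.resize(g(d2['img'])[150:240,230:310],(400,450),interpolation=cv2.INTER_CUBIC)
for u,v in p: cv2.circle(o,(int((u-150)*5/3),int((v-60)*5/3)),3,(255,0,0),-1)
for u,v in p2: cv2.circle(o,(400+int((u-230)*5),int((v-150)*5)),3,(255,0,0),-1)
save('w5.png',o)"
```

```text
9.8333 [0.5149826  0.17771414 0.21649035]
[[260.0, 178.0], [260.0, 155.0], [246.0, 137.0], [247.0, 189.0]] [[269.0, 187.0], [268.0, 209.0], [258.0, 203.0], [279.0, 203.0]]
```

View pics/w5.png

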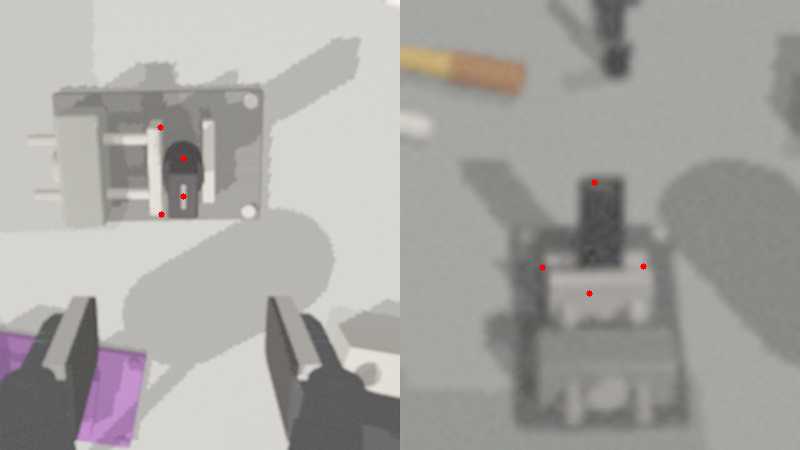

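The wrist view (left) shows the head upright between gate and bar, its slot at inset (183,196), exactly where an ideal seat projects. The side view agrees, and the gripper is clear. Handing in.

```bash
python3 -c "
from h import *
print(manip.sign_off())"
```

```text
the job is handed in; nothing more can be done
None
```

The biggest head is loaded upright in the grey clamp, between the stop bar and the gate, and the job is handed in. No verdict was reported.

I gripped it across the beak and turned it to line up with the clamp. With the foot about 31 mm above the counter, I pushed the gate back. I then lowered the head onto the base plate, eased it towards the bar, let go and lifted clear.

**Checks while loading**
- **Gate opening:** the gate pushed back with 4.6 N at y = +5 mm, which is about 19 mm of gate travel. I then pushed it about 3 mm farther before lowering.
- **Seating:** the foot met the base plate at about 8.2 mm, with 7 N of upward force.

**Checks after release**
- **Position:** in the last wrist and side views the head stands upright. Its top lies within about 2 mm of where a head standing at the clamp's origin would appear.
- **Gripper:** it touches nothing, about 0.1 m above the head, and the arm's clock read about 10 s of the 40 s allowed.

**Small disagreements**
- **Jaw width:** the jaws read about 15 mm on the 18 mm beak.
- **Clamp angle:** my estimate was about 1° off in the close-up view.
- **Gate at the end:** I did not measure the gate joint; its final position was only judged from the images.

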